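# Feel a filed guard edge for burrs

## Robot

A 6-joint arm with a two-finger parallel gripper is mounted at the origin on the work surface. World frame = base frame: x ahead of the robot, y to its left, z up, the work surface at z = 0. Lengths are in mm, angles in degrees, forces in N, time in s.
With the tool pointing down it reaches from about 350 to 925 mm from the base axis. Payload 6.4 kg.
Tool frame: the origin (TCP) lies between the finger pads; the fingertips stand 25 mm ahead of it and the grasp point (between the pads) lies 6 mm ahead of it; z points along the fingers, x is the direction in which the jaws open and shut, and the axes are right-handed (so a half turn about z gives the same grasp; the last joint's range is limited). The gripper opens to 85 mm and grips with 20 to 120 N. Pads are 22 mm wide; open, the fingers measure 114 mm over their backs; the gripper's body (76 mm by 85 mm) begins 54 mm behind the grasp point. The pads swing forward as they close: fully open they stand 13 mm farther back than shut.
Start: joints at [66.916, 14.043, 89.255, -0, 76.702, -9.975], TCP at [147.422, 633.072, 221.89] pointing down, gripper open.
Joint ranges: [-179.41, 179.41], [-58.25, 129.5], [7.25, 145.43], [-54.29, 234.29], [11.92, 165.04], [-157.13, 157.13]. Speed limits (degrees/s): [147.25, 147.25, 180, 180, 180, 180].

## Interface

Orientations are given as a 3x3 rotation matrix whose columns are the frame's x, y, z axes.
In Python, from cell import reach, move_linear, move_joints, let_go, close, wait, inverse_kinematics, get_image, camera_params, MotionError, finish_job, current_time, current_joint_positions, current_joint_velocities, current_joint_torque, current_ee_pos, current_orientation, current_ft_force, current_moment, current_grip_width gives the robot as it stands. Calls block until the motion is done:
- reach(position, orientation): joint-space move of the TCP to a pose.
- move_linear(position, attitude=None, speed=150): straight line of the TCP; attitude=None keeps the orientation; speed is the mean speed in mm/s.
- move_joints(angles): joint-space move.
- let_go() and close(): open the fingers fully, or close them until they stop; the grip force is fixed at half the most.
- wait(seconds).
- inverse_kinematics(position, orientation): joint angles nearest the present ones, or None.
- get_image(name): name is "scene" or "top" or "wrist"; returns (picture, depth): 420x560x3 uint8, red, green, blue; 420x560 float32, mm along the optical axis (not along the pixel's ray), 0 where there is no reading.
- camera_params(name): a dict with "fx", "fy", "cx", "cy" (pixels), "k1" (the pictures are not rectified: a ray, as slopes to the right and down, at radius r is drawn at 1 + k1 r^2 times it, then the intrinsics apply), "R" (3x3) and "t" (3): a world point X has camera coordinates R X + t. Camera axes: x right, y down, z forward; pixel columns grow to the right and rows downward; lengths in mm; the calibration is good to about 2 mm. A picture is of the moment at which its call begins: read the wrist's pose just before it. camera_params takes no time and is no camera call; for the wrist camera it gives the pose at the moment of the call.
A pose or a line that the arm cannot do raises MotionError and nothing moves.
- finish_job(): hands the job in, once; it reports no verdict.
Readings, each from a call of its own:
- current_time(): time.
- current_joint_positions(): joint angles.
- current_joint_velocities(): joint speeds.
- current_joint_torque(): joint torques, N m.
- current_ee_pos(): TCP position.
- current_orientation(): TCP orientation.
- current_ft_force(): force on the tool from outside, world axes, zero at the start.
- current_moment(): the same for the moment, N m.
- current_grip_width(): opening from 0.0 (shut) to 1.0 (fully open).
Only numpy, scipy, OpenCV 4.12 (cv2) and the standard library are available. Lean on these libraries where they do the work, as an engineer would, in place of code of your own. Each camera call takes 0.05 s, during which the arm holds its last target.

## Task

Check the filed free edge of the plastic guard in the bench vise for burrs: with fingertips pointing down, run them gently along the top of that edge, following its bends in one pass from the end on the bottle's side to the other end. Only touch the guard, do not pinch it or pull it up, then take the hand clear and leave everything else where it stands.

Things in the scene. Friction and masses are not known exactly. Their poses are not given: they have to be found in the camera images.
- vise: Blue steel bench vise bolted to the bench, jaws 150 mm wide along its y axis, jaw tops 150 mm above the bench, screw handle (180 mm bar, 88 mm high) towards the robot. Origin on the bench 120 mm in front (-x) of the jaw gap; its yaw is the yaw of the guard.
- guard: Off-white folded plastic sheet 2.5 mm thick; flange in the vise, level leaf 240 mm wide (y) out towards the robot (-x). Origin on the leaf's top, mid fold, 165 mm above the bench; y to its left end, z up. Edge corners (x,y) mm: (-95,120) (-130,70) (-130,-15) (-98,-60) (-98,-120). Springy at the fold: the edge gives 1 mm per 0.6 N (deepest) to 1.3 N (ends); bending over 12 mm spoils it.
- edge0 (a point): Point on the leaf's top surface about 5 mm in from the free edge, number 0 of 0 to 5 in order from the left (+y) end to the right (-y) end, 12 mm from the left end.
- edge1 (a point): Point on the leaf's top surface about 5 mm in from the free edge, number 1 of 0 to 5 in order from the left (+y) end to the right (-y) end, at the first bend.
- edge2 (a point): Point on the leaf's top surface about 5 mm in from the free edge, number 2 of 0 to 5 in order from the left (+y) end to the right (-y) end, on the deepest straight part.
- edge3 (a point): Point on the leaf's top surface about 5 mm in from the free edge, number 3 of 0 to 5 in order from the left (+y) end to the right (-y) end, at the second bend.
- edge4 (a point): Point on the leaf's top surface about 5 mm in from the free edge, number 4 of 0 to 5 in order from the left (+y) end to the right (-y) end, at the third (inward) bend.
- edge5 (a point): Point on the leaf's top surface about 5 mm in from the free edge, number 5 of 0 to 5 in order from the left (+y) end to the right (-y) end, 12 mm from the right end.
- bottle: Standing clear plastic drink bottle, 64 mm across, 190 mm tall, white cap; origin at the centre of its underside. It stands left or right of the vise and marks the end to start from. Loose.
- tin: Standing plain grey can with a pale lid, 70 mm across, 85 mm tall, on the other side of the vise; origin at the centre of its underside. Loose.
- screwdriver: Screwdriver lying on the bench beyond, origin under its middle. Loose.
- brush: Bench brush lying on the bench beyond, origin under its middle. Loose.
Not all that is in view belongs to the job. Of the things that look like the bottle, take the one that is farthest to the robot's left at the start.

How it is judged:
By the outcome, as a careful person would: the job done as asked, in the order asked, and still so for the second after the job is handed in, with the robot touching nothing.
It also fails if it takes over 48 s, if anything falls off the work surface, if the arm or the gripper's body presses on something with over 40 N, if the wrist force passes 120 N, or if a joint passes its speed limit or range.

## Working session

There is one attempt and no reset: what is moved stays moved. The work goes in short steps, each a Python script; the robot and the scene stay as the last script left them, time stands still between calls to the robot, and variables do not carry over. Pictures are saved under pics/ and viewed, and the job is handed in when it is done.

```bash
ls; mkdir -p pics; python3 - <<'E'
from cell import *
import cv2,numpy as np
for n in ("scene","top"):
    im,d=get_image(n); cv2.imwrite(f"pics/{n}0.png",im[:,:,::-1]); np.save(f"pics/{n}0.npy",d); print(n,camera_params(n))
print(current_time())
E
```

```text
pics
scene {'fx': 434.2692426636443, 'fy': 434.2692426636443, 'cx': 274.41703721723644, 'cy': 198.90851292989421, 'k1': -0.08314277323600017, 'R': array([[ 0.70950821,  0.70463949,  0.00901644],
       [ 0.41194657, -0.40434409, -0.81658183],
       [-0.57175006,  0.5830858 , -0.57715927]]), 't': array([-334.79967261, -134.94241148, 1686.1293068 ])}
top {'fx': 431.4831703964383, 'fy': 431.4831703964383, 'cx': 278.7612139043323, 'cy': 215.51294733679305, 'k1': 0.019246077991417268, 'R': array([[-0.01975776, -0.99980191, -0.00240114],
       [-0.99774742,  0.01987104, -0.06407198],
       [ 0.064107  ,  0.00112981, -0.99794239]]), 't': array([ -54.6870639 ,  554.67838902, 1200.95842376])}
0.1
```

View pics/scene0.png

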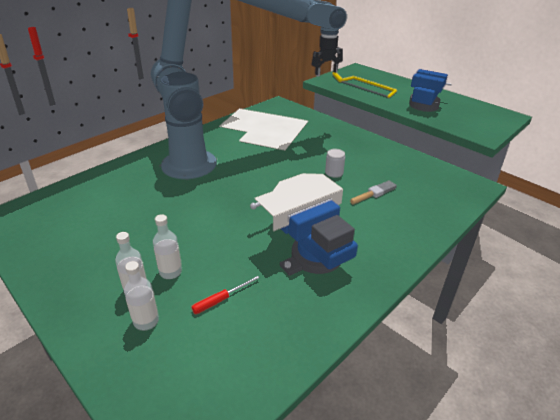

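View pics/top0.png

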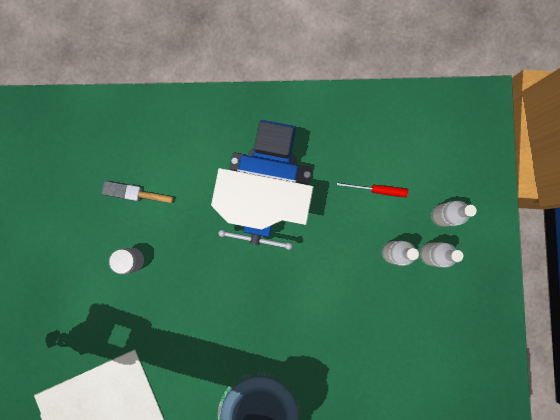

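The top view (robot's left is image left) shows three bottles, all on the robot's right, at about (395,252), (435,255) and (455,213). The one farthest left is at (395,252). The tin at (123,262) is on the left. I'll confirm this in a crop and measure the guard.

```bash
cat > h.py <<'E'
import numpy as np,cv2
def px2w(p,cp,z):
    """pixels Nx2 -> world at height z"""
    K=np.array([[cp['fx'],0,cp['cx']],[0,cp['fy'],cp['cy']],[0,0,1]])
    n=cv2.undistortPoints(np.float64(p).reshape(-1,1,2),K,np.array([cp['k1'],0,0,0,0.])).reshape(-1,2)
    r=np.c_[n,np.ones(len(n))]@cp['R']; c=-cp['R'].T@cp['t']
    return c+r*((z-c[2])/r[:,2])[:,None]
def w2px(X,cp):
    K=np.array([[cp['fx'],0,cp['cx']],[0,cp['fy'],cp['cy']],[0,0,1]])
    return cv2.projectPoints(np.float64(X).reshape(-1,1,3),cv2.Rodrigues(cp['R'])[0],cp['t'],K,np.array([cp['k1'],0,0,0,0.]))[0].reshape(-1,2)
E
python3 - <<'E'
from cell import camera_params
from h import *
from scipy.optimize import least_squares
im=cv2.imread('pics/top0.png'); d=np.load('pics/top0.npy'); cp=camera_params('top')
cs=cv2.imread('pics/scene0.png')
m=((im.min(2)>170)).astype(np.uint8); m[:140]=0;m[240:]=0;m[:,:200]=0;m[:,330:]=0
n,l,s,c=cv2.connectedComponentsWithStats(m); i=1+np.argmax(s[1:,4]); m=(l==i).astype(np.uint8); print(s[i])
# heights
v,u=np.nonzero(cv2.erode(m,np.ones((5,5)))); 
K=np.array([[cp['fx'],0,cp['cx']],[0,cp['fy'],cp['cy']],[0,0,1]])
nn=cv2.undistortPoints(np.float64(np.c_[u,v]).reshape(-1,1,2),K,np.array([cp['k1'],0,0,0,0.])).reshape(-1,2)
P=(np.c_[nn,np.ones(len(nn))]*d[v,u][:,None]-cp['t'])@cp['R']
print('z',np.percentile(P[:,2],[2,25,50,75,98])); A=np.c_[P[:,:2]-P[:,:2].mean(0),np.ones(len(P))];print('plane',np.linalg.lstsq(A,P[:,2],rcond=None)[0])
# fit outline: polygon rendered IoU via signed dist
G=np.array([(0,120),(-95,120),(-130,70),(-130,-15),(-98,-60),(-98,-120),(0,-120)],float)
ct=max(cv2.findContours(m,0,cv2.CHAIN_APPROX_NONE)[0],key=len).reshape(-1,2).astype(float)
W=px2w(ct,cp,165)[:,:2]
def loc(p): 
    a=p[2];R=np.array([[np.cos(a),-np.sin(a)],[np.sin(a),np.cos(a)]]);return (W-p[:2])@R
def f(p):
    return [cv2.pointPolygonTest(G.astype(np.float32).reshape(-1,1,2),(float(x),float(y)),True) -1 for x,y in loc(p)]
w0=W.mean(0)
r=least_squares(f,[w0[0]+50,w0[1],-0.1],loss='soft_l1',diff_step=1e-3)
print(r.x,np.degrees(r.x[2]),np.abs(r.fun).mean(),np.abs(r.fun).max())
a=r.x[2];R=np.array([[np.cos(a),-np.sin(a)],[np.sin(a),np.cos(a)]])
Q=np.c_[G@R.T+r.x[:2],np.full(7,165)];print(Q.round(1))
def ov(img,c,x0,y0,w,h,s):
    o=cv2.resize(img[y0:y0+h,x0:x0+w],None,fx=s,fy=s,interpolation=cv2.INTER_CUBIC)
    q=((w2px(Q,c)-[x0,y0]+.5)*s).astype(np.int32);cv2.polylines(o,[q.reshape(-1,1,2)],True,(0,0,255),1);return o
cv2.imwrite('pics/gt.png',ov(im,cp,200,120,290,160,2.7))
cv2.imwrite('pics/gs.png',ov(cs,camera_params('scene'),100,150,280,190,2.8))
print(px2w([[392,253],[434,255],[441,215]],cp,0).round())
E
```

```text
[ 211  168  102   61 4549]
z [160.31480797 163.00430686 164.32487161 165.686747   168.36687673]
plane [-3.97128813e-01 -6.17625726e-03  1.68244803e+02]
[ 6.42632519e+02 -3.41168043e+01 -2.10810081e-01] -12.07852792323814 1.5736464712709821 5.643914222717285
[[ 667.7   83.2  165. ]
 [ 574.8  103.1  165. ]
 [ 530.2   61.5  165. ]
 [ 512.4  -21.6  165. ]
 [ 534.2  -72.3  165. ]
 [ 521.7 -131.   165. ]
 [ 617.5 -151.5  165. ]]
[[ 441. -386.    0.]
 [ 434. -504.    0.]
 [ 547. -529.    0.]]
```

```bash
ls pics
```

```text
gs.png
gt.png
scene0.npy
scene0.png
top0.npy
top0.png
```

View pics/gt.png

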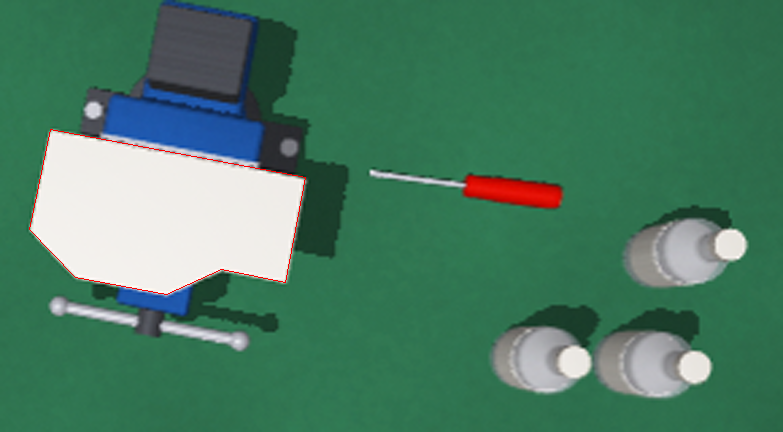

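View pics/gs.png

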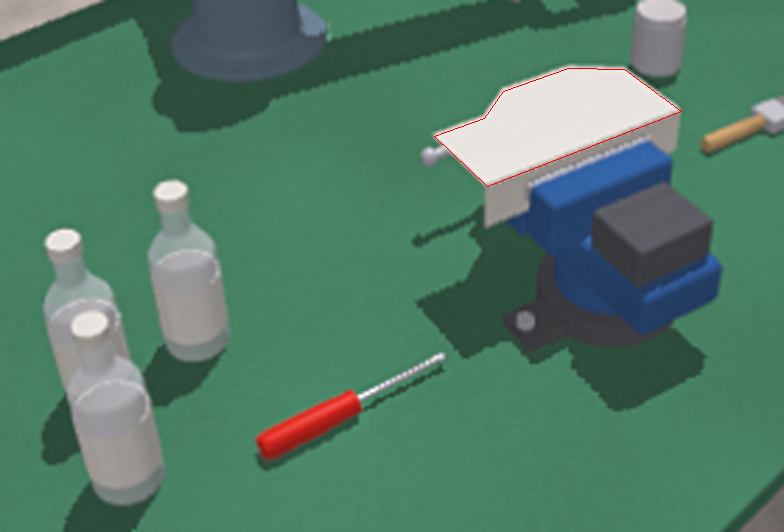

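The red fit lies on the leaf in both views (yaw -12.1°). All three bottles are to the right of the vise. The target bottle, crop (540,360) in the top view, is the leftmost, so the pass starts at the right (-y) end, at edge5. Next I'll shut the fingers in free air and move above that end.

```bash
cat >> h.py <<'E'
O=np.array([642.6,-34.1]);YAW=np.radians(-12.08)
RG=np.array([[np.cos(YAW),-np.sin(YAW)],[np.sin(YAW),np.cos(YAW)]])
def g2w(p): return RG@np.array(p,float)+O
c,s=np.cos(YAW),np.sin(YAW)
E
python3 - <<'E'
from cell import *
from h import *
print(current_orientation().round(3),current_ft_force())
best=None
for k in (1,-1):   # tool x along +-guard y, z down
    x=k*np.array([-s,c,0]);z=np.array([0,0,-1.]);Rt=np.c_[x,np.cross(z,x),z]
    qs=[inverse_kinematics([*g2w(p),240],Rt) for p in ((-93,-113),(-125,20),(-97,113))]
    print(k,[None if q is None else np.round(q) for q in qs])
    if qs[0] is not None:
        e=abs(qs[0][5])
        if best is None or e<best[0]: best=(e,Rt)
Rt=best[1]; np.save('Rt.npy',Rt)
close()
p=np.array(current_ee_pos()); move_linear([p[0],p[1],320],speed=200)
reach([*g2w((-93,-113)),320],Rt)
move_linear([*g2w((-93,-113)),205],speed=100)
print(current_time(),current_ee_pos(),current_ft_force(),current_grip_width())
im,d=get_image('scene');cv2.imwrite('pics/s1.png',cv2.resize(im[100:280,180:420,::-1],None,fx=3,fy=3))
im,d=get_image('wrist');cv2.imwrite('pics/w1.png',im[:,:,::-1])
for _ in range(5): wait(.02);print(current_ft_force())
E
```

```text
[[ 0.227  0.974 -0.001]
 [ 0.974 -0.227 -0.002]
 [-0.002 -0.    -1.   ]] [0.49767957 0.03818602 0.19900422]
1 [array([ -25.,   -1.,  104.,   -0.,   77., -103.]), array([-11.,  -4., 106.,  -0.,  77., -89.]), array([ -2.,   4.,  99.,  -0.,  77., -80.])]
-1 [array([-25.,  -1., 104.,  -0.,  77.,  77.]), array([-11.,  -4., 106.,  -0.,  77.,  91.]), array([ -2.,   4.,  99.,  -0.,  77., 100.])]
5.7833 [ 528.50611852 -125.34317925  205.86359339] [ 0.26730787 -0.07026088  0.02050872] 0.0022487106121692594
[-0.52094695  0.89683605  0.2484249 ]
[-0.22306235  0.46824756  0.41836463]
[-0.55144522 -0.21518458 -1.49666376]
[-0.58104597  0.33415465  0.39760741]
[-0.90514209 -0.64426598 -0.59326136]
```

View pics/s1.png

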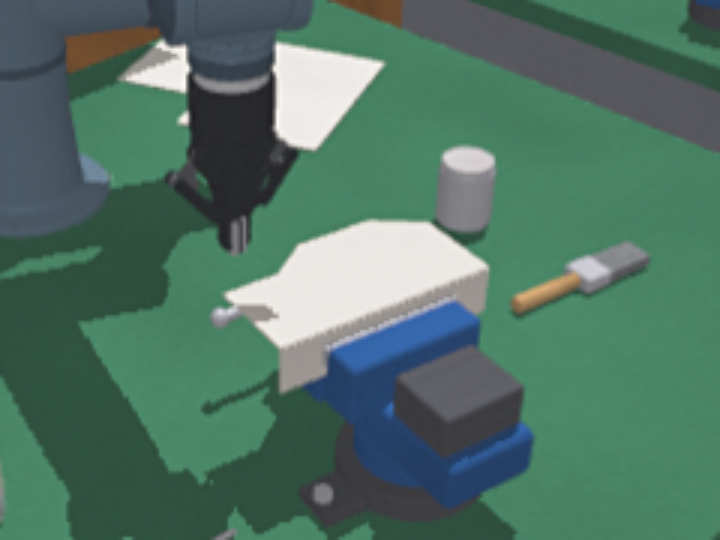

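View pics/w1.png

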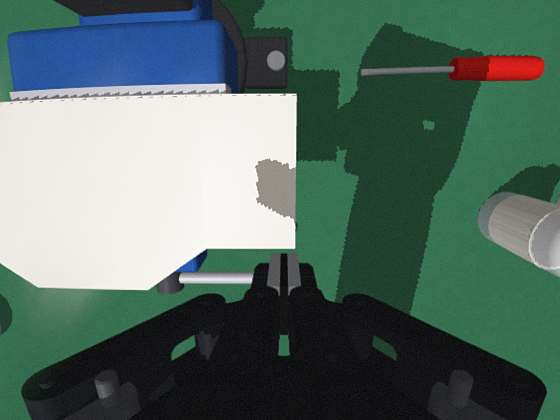

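The shut fingertips at (235,245) in the scene crop hang above the right end. In the wrist view the leaf corners are at about (297,249), (205,249), (148,290) and (40,288), which gives a cross-check of the guard pose.

```bash
python3 - <<'E'
from cell import *
from h import *
cp=camera_params('wrist')
W=px2w([[297,249],[205,249],[148,290],[40,288]],cp,165)[:,:2]
print('meas in guard frame',((W-O)@RG).round(1))
print('exp',[(-98,-120),(-98,-60),(-130,-15),(-130,70)])
E
```

```text
meas in guard frame [[-102.6 -123.3]
 [-102.7  -60.6]
 [-134.4  -16.7]
 [-134.8   67.3]]
exp [(-98, -120), (-98, -60), (-130, -15), (-130, 70)]
```

The wrist view puts the guard about 4 mm further in -x and 2 mm further in -y, which is within the combined calibration error. I'll split the difference, then touch down under force control and make the pass.

```bash
cat >> h.py <<'E'
O=O+RG@np.array([-2.4,-1.2])
E
python3 - <<'E'
from cell import *
from h import *
Rt=np.load('Rt.npy')
def fz(n=8):
    a=[]
    for _ in range(n): wait(.015);a.append(current_ft_force())
    return np.mean(a,0)
x,y=g2w((-93,-113))
move_linear([x,y,196],Rt,speed=60)
wait(.2);b=fz(16);print('bias',b)
z=194.
while z>180:
    move_linear([x,y,z],speed=25)
    f=fz(10)-b; print(z,f.round(2),np.round(current_ee_pos()[2],2))
    if f[2]>1.2: break
    z-=1
np.save('b.npy',b);print(current_time())
E
```

```text
bias [0.1162037  0.05619883 0.01049151]
194.0 [-0.05  0.04 -0.22] 193.98
193.0 [-0.17 -0.33  0.03] 193.02
192.0 [-0.1  -0.01 -0.23] 192.01
191.0 [-0.05 -0.04  0.16] 191.01
190.0 [ 0.21 -0.22  0.09] 190.05
189.0 [ 0.05  0.01 -0.14] 189.01
188.0 [-0.04 -0.04 -0.17] 188.01
187.0 [ 0.17 -0.   -0.14] 187.02
186.0 [ 0.05 -0.   -0.03] 186.01
185.0 [-0.14 -0.21 -0.32] 185.0
184.0 [-0.29  0.03 -0.01] 184.03
183.0 [ 0.05 -0.11  0.28] 183.01
182.0 [-0.13 -0.04  0.08] 182.01
181.0 [-0.09 -0.2   0.07] 181.0
12.575
```

There's no contact down to 181 mm, where I expected about 190. I'll look before going further.

```bash
python3 - <<'E'
from cell import *
from h import *
for n,(a,b,c_,d_) in dict(scene=(140,240,220,360),top=(140,260,190,350),wrist=(150,350,180,400)).items():
    im,d=get_image(n)
    cv2.imwrite(f'pics/{n}2.png',cv2.resize(im[a:b,c_:d_,::-1],None,fx=3.6 if n!='top' else 4.5,fy=3.6 if n!='top' else 4.5,interpolation=cv2.INTER_CUBIC))
cp=camera_params('scene');p=current_ee_pos();print('tip px',(w2px(np.array(p)-[0,0,25],cp)[0]-[220,140])*3.6)
E
```

```text
tip px [132.93846308 218.44075217]
```

View pics/scene2.png

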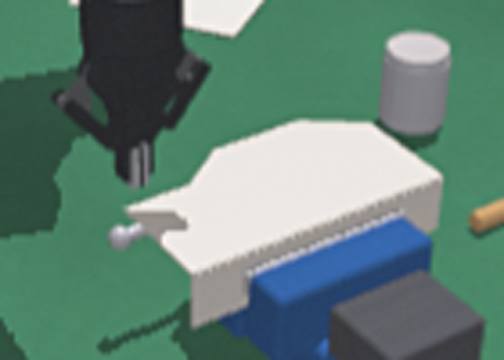

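View pics/wrist2.png

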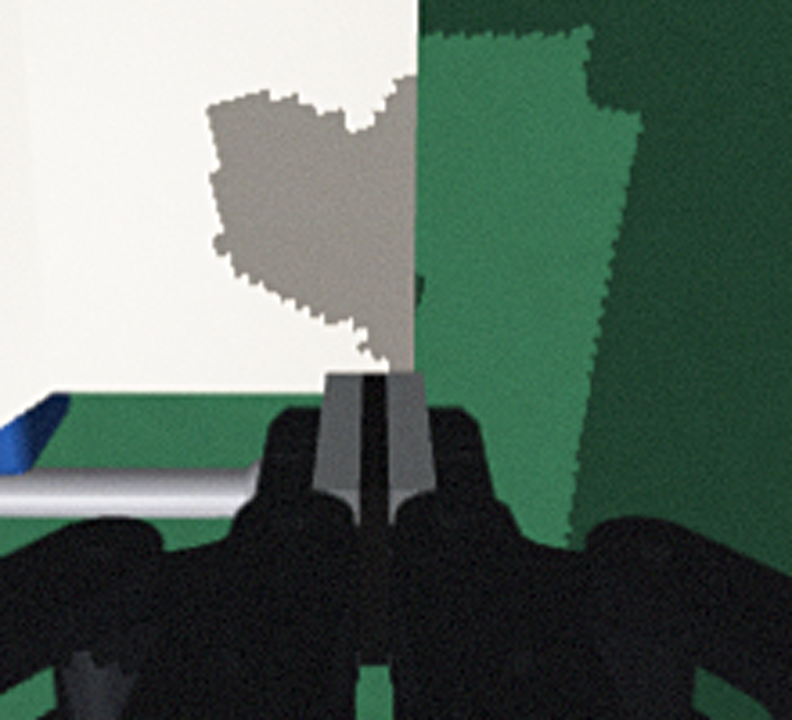

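View pics/top2.png

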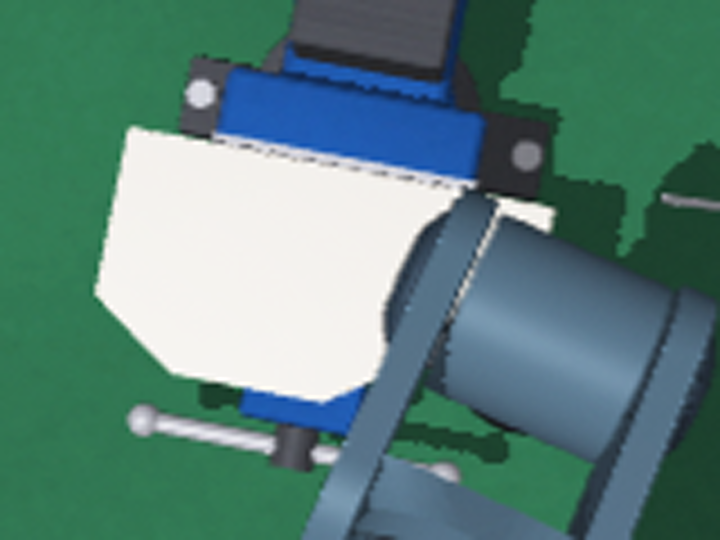

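```bash
python3 - <<'E'
from cell import *
from h import *
def bp(n,pts):
    cp=camera_params(n);im,d=get_image(n)
    K=np.array([[cp['fx'],0,cp['cx']],[0,cp['fy'],cp['cy']],[0,0,1]])
    for (u,v) in pts:
        x=cv2.undistortPoints(np.float64([[[u,v]]]),K,np.array([cp['k1'],0,0,0,0.])).reshape(2)
        Z=np.median(d[v-1:v+2,u-1:u+2]); P=cp['R'].T@(np.array([*x,1])*Z-cp['t']); print(n,u,v,Z,P.round(1),'guard',(RG.T@(P[:2]-O)).round(1))
print(current_ee_pos(),current_orientation().round(3))
bp('scene',[(258,190),(258,185),(259,180),(252,197),(258,199),(270,205),(300,190)])
bp('wrist',[(280,260),(277,256),(290,256),(272,270),(230,220),(270,240),(250,150),(400,250),(215,285)])
E
```

```text
[ 525.44686722 -125.80809828  181.01904433] [[-0.209 -0.978  0.   ]
 [-0.978  0.209 -0.   ]
 [-0.    -0.    -1.   ]]
scene 258 190 1191.0333 [ 534.2 -129.2  198.1] guard [ -83.7 -114.5]
scene 258 185 1180.08 [ 535.2 -129.9  215.4] guard [ -82.5 -114.9]
scene 259 180 1174.289 [ 535.1 -125.8  229.6] guard [ -83.5 -111. ]
scene 252 197 1503.0398 [340.   22.6   3.2] guard [-305.3   -6.7]
scene 258 199 1210.5802 [ 532.7 -128.3  166.7] guard [ -85.4 -113.9]
scene 270 205 1185.8654 [ 577.5 -125.6  167.9] guard [ -42.2 -101.9]
scene 300 190 1249.6277 [584.4 -10.9 166.4] guard [-59.4  11.7]
wrist 280 260 139.38264 [ 535.3 -127.4  204.9] guard [ -83.  -112.4]
wrist 277 256 144.5625 [ 535.3 -125.9  199.6] guard [ -83.3 -111. ]
wrist 290 256 143.66452 [ 534.4 -131.9  200.4] guard [ -82.9 -117.1]
wrist 272 270 129.86215 [ 535.7 -124.1  214.9] guard [ -83.3 -109.1]
wrist 230 220 175.0373 [ 549.  -100.5  165.7] guard [-75.2 -83.3]
wrist 270 240 178.25928 [ 532.3 -120.3  165.8] guard [ -87.4 -106.2]
wrist 250 150 164.53548 [ 584.9 -121.1  165.7] guard [-35.8 -95.9]
wrist 400 250 356.56693 [ 431.2 -247.6    0.8] guard [-159.6 -251.8]
wrist 215 285 265.35934 [477.1 -55.2  94.1] guard [-155.  -54.]
```

Both cameras' depths put the shut fingertips at z≈194 while the TCP reads 181. The tips therefore stand about 13 mm behind the reported TCP, not 25 mm ahead of it, and the leaf is undisturbed at z≈166. I'll continue down under force watch, expecting contact at TCP z≈153.

```bash
python3 - <<'E'
from cell import *
from h import *
b=np.load('b.npy')
def fz(n=8):
    a=[]
    for _ in range(n): wait(.012);a.append(current_ft_force())
    return np.mean(a,0)-b
x,y=g2w((-93,-113))
zs=[178,175,172,169,166,163,161]+list(np.arange(160,147,-1.))
for z in zs:
    move_linear([x,y,z],speed=30)
    f=fz(8); print(z,f.round(2))
    if f[2]>1.0:
        f=fz(10);print('again',f.round(2))
        if f[2]>.9: break
im,d=get_image('scene');cv2.imwrite('pics/s3.png',cv2.resize(im[140:240,220:360,::-1],None,fx=4,fy=4))
im,d=get_image('wrist');cv2.imwrite('pics/w3.png',cv2.resize(im[150:350,180:400,::-1],None,fx=3,fy=3))
print(current_time(),current_ee_pos())
E
```

```text
178 [-0.31 -0.22 -0.13]
175 [-0.08 -0.1  -0.08]
172 [0.12 0.11 0.14]
169 [-0.1   0.12  0.04]
166 [-0.35 -0.01  0.11]
163 [-0.42  0.14  0.05]
161 [-0.22 -0.4   0.25]
160.0 [-0.12 -0.48 -0.07]
159.0 [-0.13 -0.06  0.23]
158.0 [-0.13  0.04 -0.06]
157.0 [-0.18  0.19 -0.03]
156.0 [-0.14 -0.22 -0.24]
155.0 [0.3  0.11 0.76]
154.0 [-0.05 -0.    1.59]
again [ 0.   -0.45  1.85]
17.4417 [ 525.52331236 -125.86089906  154.12506112]
```

View pics/s3.png

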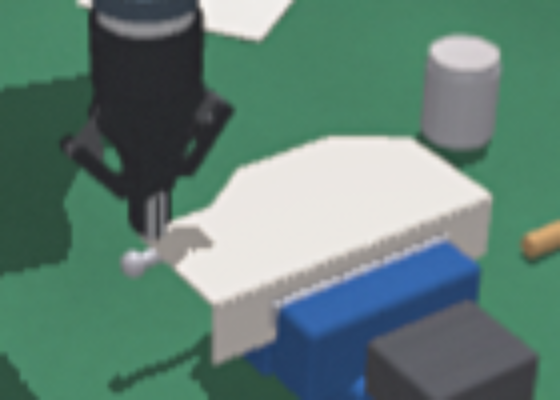

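View pics/w3.png

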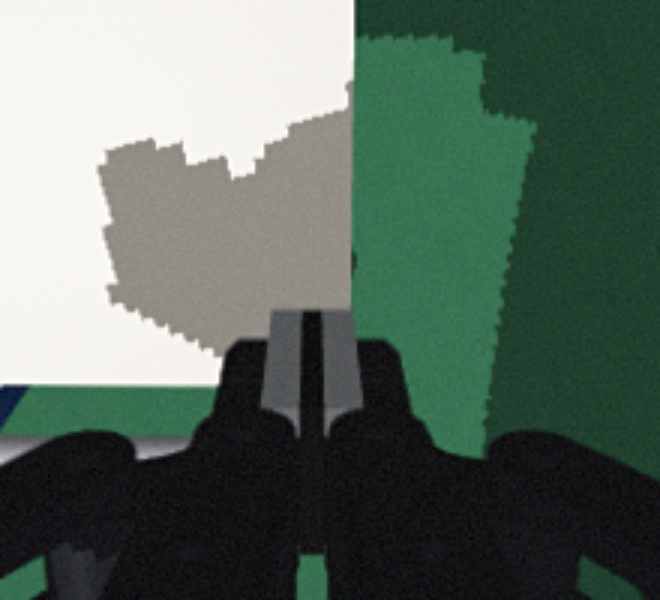

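Contact is made at about 155.2: the tips sit on the leaf at the right end and Fz≈1.7 N. Now I'll run the pass to the left end with a light force hold.

```bash
python3 - <<'E'
from cell import *
from h import *
b=np.load('b.npy')
def fz(n=6):
    a=[]
    for _ in range(n): wait(.012);a.append(current_ft_force())
    return np.mean(a,0)-b
V=np.array([(-93,-113),(-93,-58.4),(-125,-13.4),(-125,27),(-125,68.4),(-94.5,112)],float)
z=153.6; 
for i in range(5):
    n=int(np.ceil(np.linalg.norm(V[i+1]-V[i])/14))
    for k in range(1,n+1):
        p=V[i]+(V[i+1]-V[i])*k/n
        move_linear([*g2w(p),z],speed=40)
        f=fz(); print(p.round(0),round(z,2),f.round(2))
        if f[2]>6 or np.hypot(*f[:2])>6: print('STOP');raise SystemExit
        z=float(np.clip(z-0.5*np.clip((1.7-f[2])/0.9,-1,1.5),151,155))
im,d=get_image('scene');cv2.imwrite('pics/s4.png',cv2.resize(im[100:240,200:380,::-1],None,fx=4,fy=4))
x,y=g2w(V[-1]); 
move_linear([x,y,170],speed=60); move_linear([x,y,330],speed=200)
print(current_time(),fz())
E
```

```text
[-93. -99.] 153.6 [0.7  1.51 2.61]
[-93. -86.] 154.1 [-0.01  1.43  2.08]
[-93. -72.] 154.31 [0.11 1.08 1.88]
[-93. -58.] 154.41 [0.   0.81 1.75]
[-101.  -47.] 154.44 [-0.68  1.06  1.02]
[-109.  -36.] 154.06 [-0.76  1.17  1.65]
[-117.  -25.] 154.03 [-0.74  0.84  1.31]
[-125.  -13.] 153.82 [-0.32  0.23  1.29]
[-125.    0.] 153.59 [0.39 0.53 1.51]
[-125.   14.] 153.48 [0.16 1.19 1.52]
[-125.   27.] 153.38 [0.14 1.13 1.72]
[-125.   41.] 153.39 [0.47 0.86 1.38]
[-125.   55.] 153.21 [0.05 0.93 1.6 ]
[-125.   68.] 153.16 [0.25 0.86 1.41]
[-117.   79.] 153.0 [0.86 0.55 2.02]
[-110.   90.] 153.18 [0.7  0.84 2.22]
[-102.  101.] 153.47 [1.07 1.32 2.56]
[-94. 112.] 153.95 [0.51 0.93 1.98]
28.55 [-0.62636664 -0.12088807 -0.21375683]
```

```bash
python3 - <<'E'
from cell import *
from h import *
im,d=get_image('scene');cv2.imwrite('pics/s5.png',im[:,:,::-1])
E
```

```text
(no output)
```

View pics/s4.png

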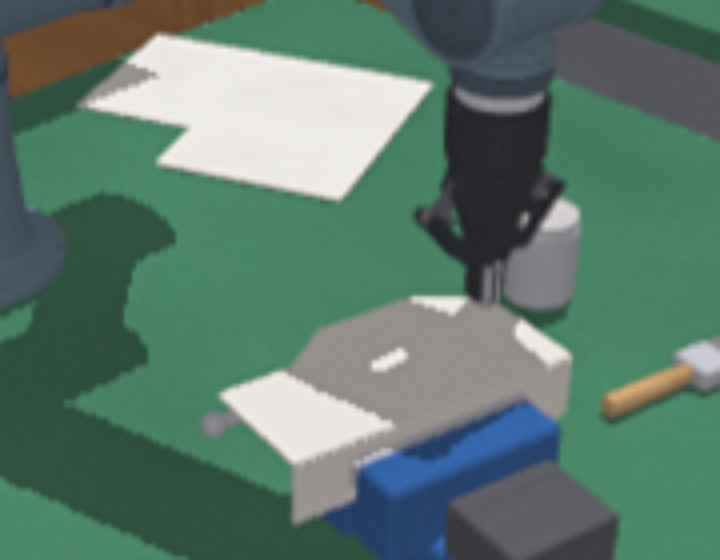

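View pics/s5.png

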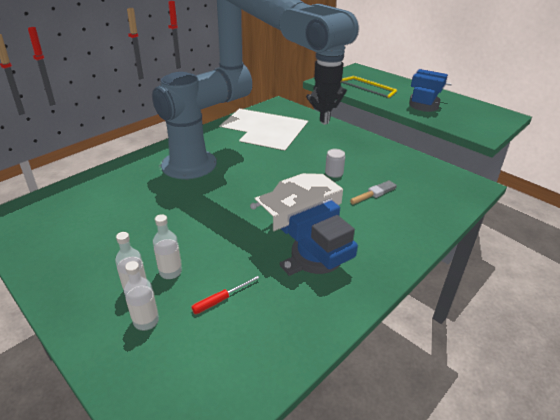

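In the first picture the pass ended with the tips at crop (487,300), beside the leaf's left corner at about (497,297). In the second the hand is clear at (325,110). Bottles, tin, brush, screwdriver and guard are where they were at the start. I'm handing in.

```bash
python3 -c "
from cell import *
finish_job();print(current_time())"
```

```text
the job is handed in; nothing more can be done
the job is handed in; nothing more can be done
```

I ran the shut fingertips, pointing down, along the top of the guard's free edge in one pass. It went from the right (-y) end, on the bottle's side, round all the bends to the left end. I then lifted the hand clear and handed the job in at about 28.6 s of the 48 s.

- **Contact:** every force check along the pass showed the tips on the leaf, with about 1.0–2.6 N downward. I estimate the edge bent about 1–3 mm, well under the 12 mm limit. After lifting off, the force was back to about zero.
- **Surroundings:** the last picture shows the guard, bottles, tin, screwdriver and brush where they stood at the start.

Three things did not agree:
- **Fingertip length:** the tips touched with the reported TCP at about z 155, not 190 as the stated 25 mm would give. Camera depth agreed with the real contact, so I went by the cameras and the force reading.
- **Guard position:** the top and wrist cameras differed by about 4 mm on where the guard is, and I used the midpoint. The tips' distance in from the edge may be off by about 2 mm.
- **Sideways force:** during the slide it read mostly +y, the direction of travel, which is opposite to what friction should give. It stayed below about 1.5 N and I did not look into it.

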